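Find the hidden notch of the drug lock box and open its shutter

TASK

Unlock the white drug lock box and slide its shutter fully open, leaving everything else where it is. The lock has no marks: turn the black knob on top clockwise, slowly, until you feel its resistance drop away as the follower falls into the hidden notch, stop there and let go, then push the shutter by its tab towards the knob until it is fully open. If the shutter does not go, do not force it: the knob is not in its notch.

Things in the scene. Friction and masses are not known exactly. Their poses are not given: they have to be found in the camera images.
- lock_box: white lock box bolted to the worktop, 110 x 244 x 108 mm; origin at the centre of its underside, z up, y its long axis. Its taller +y end (own y 12 to 122 mm, top at 108 mm) is the lock head with the knob; the rest (own y -122 to 12 mm, guide rails 79 mm high) is a tray closed by the sliding shutter.
- knob_grip (a point): centre of the grip bar of the black T-bar knob, at own x 0, y 70 mm of the box, 131 mm above the worktop. The bar is 60 mm long along this point's x, 14 mm thick along its y, and stands from 118 to 146 mm above the worktop on a round flange of 58 mm diameter. It turns about the vertical. Hold it firmly (20 N or more), or the fingers slip on it.
- knob_axis (a point): point on the knob's axis at the deck (108 mm up), fixed to the box. Turning clockwise (from above) drags at about 0.1 N m. Somewhere 0.3 to 1.5 rad clockwise of the start, unseen, new each time, is the one notch, 0.2 rad wide: the torque falls to nothing or reverses, then rises to about 0.5 N m if turned on. If driven past it, turn back. Let go in it, the knob centres itself. Stop: 1.6 rad on.
- shutter_tab (a point): centre of the black tab on the shutter: 60 mm long along the box's x, 10 mm thick along its y, standing from 72 to 101 mm above the worktop, centre at 86 mm; shutter shut, it lies at own x 0, y -98 mm of the box. The side away from the knob is free; there the shutter's plate (top at 72 mm) runs on 13 mm beyond the tab's face.
- shutter (a joint): opening in m: 0 shut, 0.070 fully open (a stop). The shutter slides along the box's own +y, towards the knob and into the lock head, with 2 N of drag, and stays where it is left. Unless the knob is in its notch the shutter is blocked after 1 to 4 mm (resistance then grows by 5 N per mm).
- tongue: sprung steel tongue, 3 x 7 x 12 mm, at the knob end of the shutter inside the lock head, unseen; origin at its nose. It goes with the shutter and butts against the lock's disc unless the knob is in its notch; pressing it there with more than 20 N, by pushing the blocked shutter, is forcing the lock.
- amber_vial: brown vial with red cap, 21 mm diameter, 48 mm tall, standing in the box under the shutter; origin at the centre of its underside; to be left
- clear_vial: clear vial with white cap, 25 mm diameter, 56 mm tall, standing in the box under the shutter; origin at the centre of its underside; to be left
- pump_spray: white pump spray bottle, 41 mm diameter, 196 mm tall, standing on the worktop to the right; origin at the centre of its underside; to be left
- green_vial: clear vial with green cap, 25 mm diameter, 56 mm tall, standing on the worktop to the left; origin at the centre of its underside; to be left
- thermometer: blue thermometer, 110 x 12 x 12 mm, lying on the worktop in front of the box; origin at one end; to be left
- battery: red battery cell, 15 mm diameter, 50 mm long, lying on the worktop to the left; origin at one end; to be left

How it is judged:
At the end, for the whole second after the job is handed in: the shutter is at rest and open by at least 62 of its 70 mm (value of joint shutter above 0.062 m and velocity of joint shutter below 0.01 m/s); the robot touches nothing.
It fails at once if the blocked shutter is forced: its tongue presses on the lock with more than 20 N (contact force between tongue and anything else above 20 N).
It fails at once if a bystander is shifted by more than 20 mm (distance of any of amber_vial, clear_vial, pump_spray, green_vial, thermometer, battery from where it was at the start of the episode above 0.02 m).
It also fails if it takes over 64 s, if anything falls off the work surface, if the arm or the gripper's body presses on something with over 40 N, if the wrist force passes 120 N, or if a joint passes its speed limit or range.

ROBOT

A 7-joint arm with a two-finger parallel gripper is mounted at the origin on a cart in front of the work surface, level with it; the furniture and walls round the work are solid. World frame = base frame: x ahead of the robot, y to its left, z up, the work surface at z = 0. Lengths are in m, angles in rad, forces in N, time in s.
With the tool pointing down it reaches from about 0.4 to 0.9 m from the base axis. Payload 5.5 kg.
Tool frame: the origin (TCP) lies at the centre of the arm's flange, where the gripper is bolted on; the fingertips stand 178 mm ahead of it and the grasp point (between the pads) lies 159 mm ahead of it; z points along the fingers, y is the line along which they close (so a half turn about z gives the same grasp; the last joint's range is limited). The gripper opens to 92 mm and grips with 3 to 60 N. Pads are 19 mm wide; open, the fingers measure 130 mm over their backs; the gripper's body (75 mm by 190 mm) begins 47 mm behind the grasp point.
Start: joints at [1.391, 0.501, -0.427, 1.55, 0.221, 1.138, -0.21], TCP at [0.279, -0.587, 0.405] pointing down, gripper open.
Joint ranges: [-2.88, 2.88], [-0.31, 2.03], [-1.54, 1.56], [0.2, 2.42], [-1.41, 4.55], [0.19, 2.02], [-2.57, 2.57]. Speed limits (rad/s): [2.57, 2.57, 3.14, 3.14, 3.14, 3.14, 3.14].

INTERFACE

Orientations are given as a unit quaternion [x, y, z, w].
In Python, from plant import env, vision gives the robot as it stands.
- The arm moves only by the tool move_arm, never from a script. Its argument "motion" is a list of rows, each an object with "xyz": the shift along the tool's x, y, z in cm, a list of three; "rot": the turn, a rotation vector about the tool's x, y, z in rad, a list of three; "jaw": the opening in per cent of the stroke, from 0 (shut) to 100 (fully open). In form: [{"xyz": [x, y, z], "rot": [ax, ay, az], "jaw": jaw}, ...]. A call has exactly 10 rows; each row shifts and turns the commanded pose from where the row before left it, along the tool's axes as they then stand; what a row does not reach is not made up. A row lasts 1/10 s, in which the tool goes at most 50 mm and 8.59 degrees, less where a joint would pass 70% of its speed; a pose out of reach is approached as far as the arm can. A call is refused whole if a number of a shift passes 5 or a number of a turn 0.15, either way. A call with a gripper value outside its range is refused whole. The fingers move at their own pace and stop on an object; "force" is the grip in N (left out, the last holds). Time passes only in rows, so rows that do not move let the fingers close, or fill a call up. It gives the time, the measured TCP pose, the force, the opening and the grip force at its end, in the units of the state.
- env.get_obs(): the state, without advancing time (a new reading comes with each control period).
- vision.grab_frame(name): name is "scene" or "top" or "wrist"; returns a dict with "image" (480x640x3 uint8, red, green, blue), "vertical_fov" (degrees; the focal length in pixels is half the picture's height over the tangent of half this angle, whatever the lens; pixels are square), "cx", "cy" (the principal point, pixels), "dist" ([k1, k2, p1, p2, k3] as OpenCV has them; the pictures are not rectified), "cam_to_world" (4x4, takes a point from camera to world coordinates); the wrist camera has in their place "T_tool_cam" (4x4, takes a point from camera to tool coordinates, whose origin is the TCP and whose axes are the flange's). Camera axes: x right, y down, z forward; pixel columns grow to the right and rows downward; lengths in m; the calibration is good to about 2 mm. A picture is of the moment at which its call begins: read the wrist's pose just before it. There is no depth.
- env.sign_off(): hands the job in; it is judged then, once.
The state is a dict: "time": time; "joint_pos": joint angles; "qd": joint speeds; "joint_torque": joint torques, N m; "tcp_pos": TCP position; "tcp_rot": TCP orientation; "force": force on the tool from outside, world axes, zero at the start; "torque": the same for the moment, N m; "grip_width": finger opening in m; "grip_force": force on a finger pad.
Only numpy, scipy, OpenCV 4.12 (cv2) and the standard library are available. Lean on these libraries where they do the work, as an engineer would, in place of code of your own. Each camera call takes 0.05 s, during which the arm holds its last target. There are 200 camera calls.

## Working session

There is one attempt and no reset: what is moved stays moved. The work goes in short steps, Python scripts to look and compute and a tool call to move; the robot and the scene stay as the last step left them, time stands still between calls to the robot, and variables do not carry over. Pictures are saved under pics/ and viewed, at most 10 in all, crops included, and the job is handed in when it is done.

Besides the shell and the picture viewer there is one more tool, called after ">>>" by a JSON object that holds its "op" and its "data", one argument or row to a line. move_arm: Moves the arm, as the interface text tells. Its arguments: {"type":"object","properties":{"motion":{"type":"array"},"force":{"type":"number"}},"required":["motion"]}

```bash
ls; mkdir -p pics; python3 - <<'E'
from plant import env, vision
import cv2, numpy as np
o=env.get_obs(); print({k:np.round(v,3).tolist() for k,v in o.items()})
ims=[]
for n in ("scene","top"):
    f=vision.grab_frame(n); cv2.imwrite(f"pics/{n}0.png",f["image"][:,:,::-1])
    print(n,f["vertical_fov"],f["cx"],f["cy"],f["dist"],np.round(f["cam_to_world"],3).tolist())
E
```

```text
pics
{'time': 0.0, 'joint_pos': [1.391, 0.502, -0.427, 1.551, 0.221, 1.138, -0.21], 'qd': [0.0, -0.001, 0.0, 0.001, 0.001, 0.0, 0.002], 'joint_torque': [0.001, -56.66, -5.816, -27.912, -0.069, 0.031, 0.0], 'tcp_pos': [0.278, -0.587, 0.404], 'tcp_rot': [0.976, 0.22, -0.0, -0.001], 'force': [-0.139, 0.237, -0.387], 'torque': [-0.012, -0.037, -0.012], 'grip_force': 0.0, 'grip_width': 0.092}
scene 55.474485844937014 316.1016080514447 239.3379504391811 [0.00657381 0.         0.         0.         0.        ] [[-0.723, -0.435, 0.537, -0.056], [-0.691, 0.464, -0.555, 0.564], [-0.008, -0.772, -0.636, 0.734], [0.0, 0.0, 0.0, 1.0]]
top 56.89141893835592 317.7057768502969 234.29485649793457 [-0.06095702  0.          0.          0.          0.        ] [[0.006, -0.988, 0.154, 0.326], [-1.0, -0.008, -0.012, 0.013], [0.013, -0.154, -0.988, 1.106], [0.0, 0.0, 0.0, 1.0]]
```

View pics/top0.png

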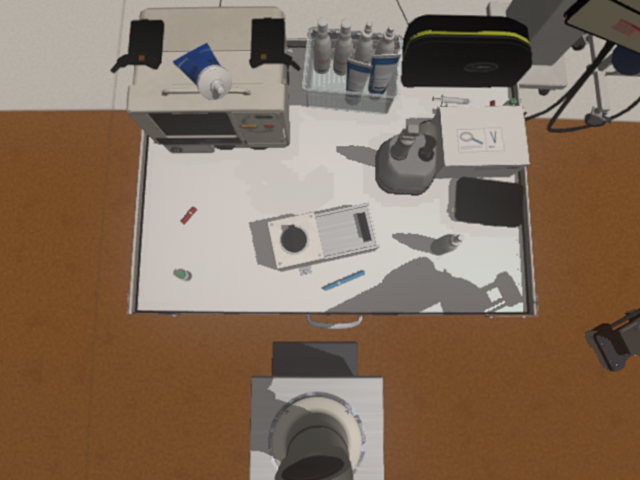

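View pics/scene0.png

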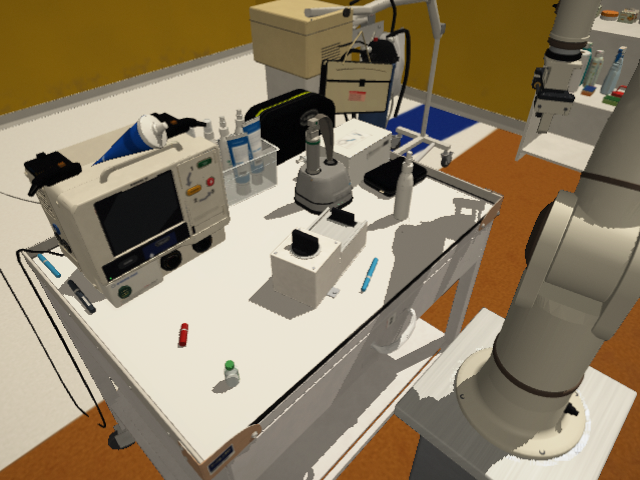

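The top view shows the knob's black disc at about (293,239) and the black tab at about (363,226). The box's +y runs to the left, i.e. world +y. The scene view shows the T-bar at about (305,243). Next I'll measure these.

```bash
cat > h.py <<'E'
from plant import env, vision
import cv2, numpy as np
from scipy.spatial.transform import Rotation as R
def frame(n):
    o=env.get_obs(); f=vision.grab_frame(n); im=f["image"]
    fl=im.shape[0]/2/np.tan(np.radians(f["vertical_fov"])/2)
    K=np.array([[fl,0,f["cx"]],[0,fl,f["cy"]],[0,0,1]])
    if n=="wrist":
        T=np.eye(4); T[:3,:3]=R.from_quat(o["tcp_rot"]).as_matrix(); T[:3,3]=o["tcp_pos"]; T=T@f["T_tool_cam"]
    else: T=np.array(f["cam_to_world"])
    return im,K,np.array(f["dist"]),T,o
def onplane(px,z,K,d,T):
    p=cv2.undistortPoints(np.array(px,float).reshape(-1,1,2),K,d).reshape(-1,2)
    r=np.c_[p,np.ones(len(p))]@T[:3,:3].T
    return T[:3,3]+r*((z-T[2,3])/r[:,2])[:,None]
def blobs(im,lo,hi,thr=60,amin=40):
    g=(im.max(2)<thr).astype(np.uint8); m=np.zeros_like(g); m[lo[1]:hi[1],lo[0]:hi[0]]=g[lo[1]:hi[1],lo[0]:hi[0]]
    cs,_=cv2.findContours(m,cv2.RETR_EXTERNAL,cv2.CHAIN_APPROX_NONE)
    return [c for c in cs if cv2.contourArea(c)>amin]
def tool(o,p,yaw=None):
    "shift in tool axes (cm) from current TCP to world p"
    return 100*R.from_quat(o["tcp_rot"]).inv().apply(np.array(p)-o["tcp_pos"])
E
python3 - <<'E'
from h import *
im,K,d,T,o=frame("top")
for c in blobs(im,(265,195),(385,275)):
    r=cv2.minAreaRect(c); b=cv2.boxPoints(r); print(cv2.contourArea(c),r)
    print(np.round(onplane([r[0]],.118,K,d,T),4),np.round(onplane([r[0]],.1,K,d,T),4)); print(np.round(onplane(b,.1,K,d,T),3).tolist())
E
python3 - <<'E'
from h import *
im,K,d,T,o=frame("top")
print(im[239,293],im[226,363],im[245,262])
for thr in (60,85):
  for c in blobs(im,(278,200),(385,270),thr,20):
    r=cv2.minAreaRect(c); b=cv2.boxPoints(r); print(thr,cv2.contourArea(c),r)
    print(np.round(onplane([r[0]],.118,K,d,T),4),np.round(onplane([r[0]],.1,K,d,T),4)); print(np.round(onplane(b,.1,K,d,T),3).tolist())
E
```

```text
[71 68 67] [67 65 63] [124 120 117]
85 435.0 ((293.25, 238.75), (24.041629791259766, 23.33452033996582), 45.0)
[[0.4698 0.0565 0.118 ]] [[0.4724 0.0573 0.1   ]]
[[0.473, 0.096, 0.1], [0.511, 0.058, 0.1], [0.472, 0.019, 0.1], [0.434, 0.056, 0.1]]
85 167.0 ((363.5294189453125, 226.61766052246094), (27.649059295654297, 7.033533096313477), 75.96376037597656)
[[ 0.4988 -0.1024  0.118 ]] [[ 0.502  -0.1045  0.1   ]]
[[0.531, -0.089, 0.1], [0.536, -0.105, 0.1], [0.473, -0.12, 0.1], [0.469, -0.104, 0.1]]
```

>>> {"op": "move_arm", "data": {
  "motion": [
    {"xyz": [1.2, -1.3, -0.8], "rot": [0, 0, 0], "jaw": 100},
    {"xyz": [2.2, -2.4, -0.8], "rot": [0, 0, 0], "jaw": 100},
    {"xyz": [2.3, -2.5, -0.8], "rot": [0, 0, 0], "jaw": 100},
    {"xyz": [2.3, -2.5, -0.8], "rot": [0, 0, 0], "jaw": 100},
    {"xyz": [2.3, -2.5, -0.8], "rot": [0, 0, 0], "jaw": 100},
    {"xyz": [2.3, -2.5, -0.6], "rot": [0, 0, 0], "jaw": 100},
    {"xyz": [2.3, -2.5, 0], "rot": [0, 0, 0], "jaw": 100},
    {"xyz": [2.3, -2.5, 0], "rot": [0, 0, 0], "jaw": 100},
    {"xyz": [2.3, -2.5, 0], "rot": [0, 0, 0], "jaw": 100},
    {"xyz": [2.3, -2.5, 0], "rot": [0, 0, 0], "jaw": 100}
  ]
}}

```text
time: 1.2
tcp_pos: [0.3742, -0.277, 0.4512]
tcp_rot: [0.975, 0.22, -0.0, 0.0]
force: [0.2, -0.0, 0.9]
grip_width: 0.0918
grip_force: 0.0
```

>>> {"op": "move_arm", "data": {
  "motion": [
    {"xyz": [2.8, -3.2, 0], "rot": [0, 0, 0], "jaw": 100},
    {"xyz": [2.8, -3.2, 0], "rot": [0, 0, 0], "jaw": 100},
    {"xyz": [2.8, -3.2, 0], "rot": [0, 0, 0], "jaw": 100},
    {"xyz": [2.8, -3.2, 0], "rot": [0, 0, 0], "jaw": 100},
    {"xyz": [2.8, -3.2, 0], "rot": [0, 0, 0], "jaw": 100},
    {"xyz": [2.8, -3.2, 0], "rot": [0, 0, 0], "jaw": 100},
    {"xyz": [2.8, -3.2, 0], "rot": [0, 0, 0], "jaw": 100},
    {"xyz": [2.0, -2.4, 0], "rot": [0, 0, 0], "jaw": 100},
    {"xyz": [0, 0, 0], "rot": [0, 0, 0.1], "jaw": 100},
    {"xyz": [0, 0, 0], "rot": [0, 0, 0.1], "jaw": 100}
  ]
}}

```text
time: 2.2
tcp_pos: [0.462, 0.0395, 0.451]
tcp_rot: [0.993, 0.121, -0.0, 0.0]
force: [0.6, -0.6, -0.1]
grip_width: 0.0921
grip_force: 0.0
```

```bash
python3 - <<'E'
from h import *
im,K,d,T,o=frame("wrist")
cv2.imwrite("pics/w1.png",im[:,:,::-1])
print(o["tcp_pos"],R.from_quat(o["tcp_rot"]).as_matrix()[:,0],o["joint_pos"].round(3) if hasattr(o["joint_pos"],"round") else o["joint_pos"])
for p in ([.469,.057,.118],[.501,-.106,.101]):
    q=np.linalg.inv(T)@np.r_[p,1]; print(K@(q[:3]/q[2]))
E
```

```text
[0.46199797 0.03948184 0.45097629] [ 9.70572041e-01  2.40810931e-01 -9.13153101e-05] [ 0.673  0.156 -0.887  1.933  0.135  1.113 -1.596]
[303.38102546 220.7076728    1.        ]
[468.6596101  225.61696664   1.        ]
```

View pics/w1.png

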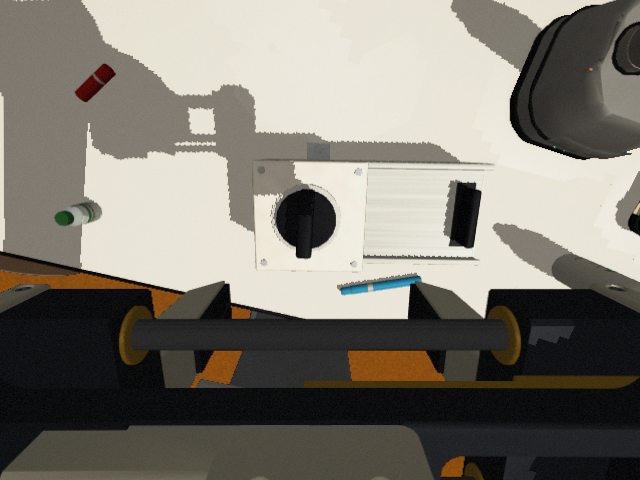

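The wrist view shows the knob disc centred at about (306,218), with the bar running vertically along image x≈304, parallel to the tab at (468,215). So the bar starts along the box x. Joint 7 leaves little room for clockwise turning, so I'll grip from the half-turned yaw.

>>> {"op": "move_arm", "data": {
  "motion": [
    {"xyz": [0, 0, 0], "rot": [0, 0, -0.149], "jaw": 100},
    {"xyz": [0, 0, 0], "rot": [0, 0, -0.149], "jaw": 100},
    {"xyz": [0, 0, 0], "rot": [0, 0, -0.149], "jaw": 100},
    {"xyz": [0, 0, 0], "rot": [0, 0, -0.149], "jaw": 100},
    {"xyz": [0, 0, 0], "rot": [0, 0, -0.149], "jaw": 100},
    {"xyz": [0, 0, 0], "rot": [0, 0, -0.149], "jaw": 100},
    {"xyz": [0, 0, 0], "rot": [0, 0, -0.149], "jaw": 100},
    {"xyz": [0, 0, 0], "rot": [0, 0, -0.149], "jaw": 100},
    {"xyz": [0, 0, 0], "rot": [0, 0, -0.149], "jaw": 100},
    {"xyz": [0, 0, 0], "rot": [0, 0, -0.149], "jaw": 100}
  ]
}}

```text
time: 3.25
tcp_pos: [0.4621, 0.0375, 0.4509]
tcp_rot: [0.644, 0.765, -0.001, 0.0]
force: [-0.6, -0.4, -0.2]
grip_width: 0.0917
grip_force: 0.0
```

```bash
python3 - <<'E'
from h import *
o=env.get_obs(); print(o["tcp_pos"],R.from_quat(o["tcp_rot"]).as_matrix()[:,0],np.round(o["joint_pos"],3))
E
```

```text
[0.46209758 0.03754357 0.45087707] [-0.16975947  0.98548464 -0.00132288] [ 0.863  0.211 -1.114  1.929  0.211  1.127 -0.164]
```

>>> {"op": "move_arm", "data": {
  "motion": [
    {"xyz": [0, 0, 0], "rot": [0, 0, -0.149], "jaw": 100},
    {"xyz": [0, 0, 0], "rot": [0, 0, -0.149], "jaw": 100},
    {"xyz": [0, 0, 0], "rot": [0, 0, -0.149], "jaw": 100},
    {"xyz": [0, 0, 0], "rot": [0, 0, -0.149], "jaw": 100},
    {"xyz": [0, 0, 0], "rot": [0, 0, -0.149], "jaw": 100},
    {"xyz": [0, 0, 0], "rot": [0, 0, -0.149], "jaw": 100},
    {"xyz": [0, 0, 0], "rot": [0, 0, -0.149], "jaw": 100},
    {"xyz": [0, 0, 0], "rot": [0, 0, -0.149], "jaw": 100},
    {"xyz": [0, 0, 0], "rot": [0, 0, -0.149], "jaw": 100},
    {"xyz": [0, 0, 0], "rot": [0, 0, -0.149], "jaw": 100}
  ]
}}

```text
time: 4.25
tcp_pos: [0.4621, 0.0374, 0.4508]
tcp_rot: [-0.045, 0.999, -0.001, -0.0]
force: [0.1, 0.9, 1.1]
grip_width: 0.092
grip_force: 0.0
```

```bash
python3 - <<'E'
from h import *
im,K,d,T,o=frame("wrist")
cv2.imwrite("pics/w2.png",im[:,:,::-1])
print(o["tcp_pos"],R.from_quat(o["tcp_rot"]).as_matrix()[:,0],np.round(o["joint_pos"],3))
for p in ([.469,.057,.118],[.501,-.106,.101]):
    q=np.linalg.inv(T)@np.r_[p,1]; print(K@(q[:3]/q[2]))
for c in blobs(im,(0,0),(640,300),50,400):
    r=cv2.minAreaRect(c); print(cv2.contourArea(c),r,cv2.boundingRect(c))
E
```

```text
[0.46214481 0.03738733 0.45083483] [-9.95991420e-01 -8.94485040e-02  2.38710601e-04] [ 1.061  0.398 -1.45   1.926  0.427  1.198  1.117]
[339.28356482 241.06513486   1.        ]
[178.0080535  252.89548613   1.        ]
1051.0 ((89.0, 294.0), (10.0, 124.0), 90.0) (27, 289, 125, 11)
1139.5 ((550.0, 288.5), (124.0, 21.0), 0.0) (488, 278, 125, 22)
988.0 ((12.5, 265.5), (53.0, 25.0), 90.0) (0, 239, 26, 54)
1312.5 ((183.08827209472656, 251.3529815673828), (62.3316535949707, 23.768489837646484), 75.96376037597656) (167, 220, 35, 64)
2683.5 ((339.0000305175781, 241.50003051757812), (61.51828384399414, 57.27565002441406), 45.0) (308, 212, 59, 68)
9873.5 ((323.3471984863281, 37.38661575317383), (642.4896850585938, 85.50540924072266), 5.617580890655518) (0, 0, 640, 111)
```

View pics/w2.png

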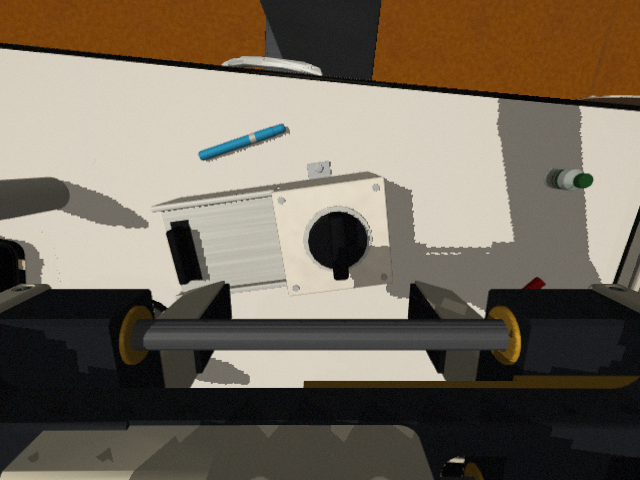

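In this view the disc is at (338,241) and the bar end shows at (341,275). The lid screws are at (279,200), (376,187), (381,276) and (296,288). I'll use them for the box yaw.

```bash
python3 - <<'E'
from h import *
im,K,d,T,o=frame("wrist")
P=onplane([(279,200),(376,187),(381,276),(296,288)],.108,K,d,T); print(P.round(4))
a=lambda v:np.degrees(np.arctan2(v[1],v[0]))
print("xdir",a(P[3]-P[0]),a(P[2]-P[1]),"ydir-90",a(P[1]-P[0])-90,a(P[2]-P[3])-90, "centre",P.mean(0))
print("disc",onplane([(338,241.5)],.116,K,d,T).round(4))
print("bar end",onplane([(341,278)],.146,K,d,T).round(4),"tab top edge",onplane([(174,222),(190,283)],.101,K,d,T).round(4))
c=im[190:300,260:400]; c=cv2.convertScaleAbs(cv2.resize(c,None,fx=5,fy=5,interpolation=cv2.INTER_CUBIC),alpha=3); cv2.imwrite("pics/c2.png",c[:,:,::-1])
E
```

```text
[[ 0.4363 -0.0048  0.108 ]
 [ 0.4149  0.0867  0.108 ]
 [ 0.504   0.1047  0.108 ]
 [ 0.5258  0.0187  0.108 ]]
xdir 14.725667706445783 11.448166516069858 ydir-90 13.183232279308768 14.217724718529453 centre [0.47027227 0.0513481  0.108     ]
disc [[0.4699 0.0559 0.116 ]]
bar end [[0.4961 0.06   0.146 ]] tab top edge [[ 0.4697 -0.109   0.101 ]
 [ 0.534  -0.0934  0.101 ]]
```

View pics/c2.png

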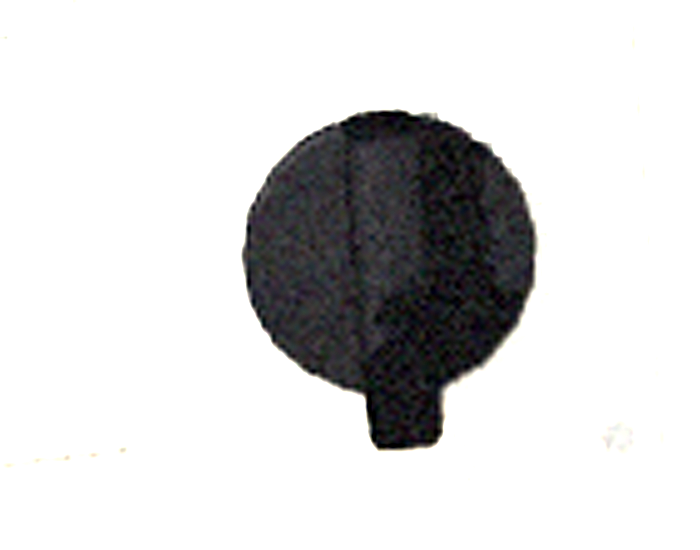

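The bar lies about 13.5° in world yaw, in line with the box x, and the knob centre is at about (0.470, 0.0545). I'll align and descend.

>>> {"op": "move_arm", "data": {
  "motion": [
    {"xyz": [0, 0, 0], "rot": [0, 0, -0.146], "jaw": 100},
    {"xyz": [-0.4, 0.5, 1.0], "rot": [0, 0, 0], "jaw": 100},
    {"xyz": [-0.4, 0.5, 2.0], "rot": [0, 0, 0], "jaw": 100},
    {"xyz": [-0.4, 0.5, 2.0], "rot": [0, 0, 0], "jaw": 100},
    {"xyz": [0, 0, 2.0], "rot": [0, 0, 0], "jaw": 100},
    {"xyz": [0, 0, 2.0], "rot": [0, 0, 0], "jaw": 100},
    {"xyz": [0, 0, 2.0], "rot": [0, 0, 0], "jaw": 100},
    {"xyz": [0, 0, 1.0], "rot": [0, 0, 0], "jaw": 100},
    {"xyz": [0, 0, 0], "rot": [0, 0, 0], "jaw": 100},
    {"xyz": [0, 0, 0], "rot": [0, 0, 0], "jaw": 100}
  ]
}}

```text
time: 5.35
tcp_pos: [0.4713, 0.0545, 0.3314]
tcp_rot: [-0.113, 0.994, -0.0, 0.0]
force: [0.5, 0.4, 0.9]
grip_width: 0.0917
grip_force: 0.0
```

```bash
python3 - <<'E'
from h import *
im,K,d,T,o=frame("wrist")
cv2.imwrite("pics/w3.png",im[:,:,::-1])
print(o["tcp_pos"],R.from_quat(o["tcp_rot"]).as_matrix()[:,0],np.round(o["joint_pos"],3))
for p in ([.470,.0545,.118],[.470,.0545,.146]):
    q=np.linalg.inv(T)@np.r_[p,1]; print(K@(q[:3]/q[2]))
E
```

```text
[0.47130592 0.05451435 0.33141757] [-9.74434868e-01 -2.24669127e-01 -6.85945210e-04] [ 0.809  0.559 -1.231  2.033  0.634  1.005  1.055]
[319.65211594 273.99981567   1.        ]
[319.70340361 292.21441559   1.        ]
```

View pics/w3.png

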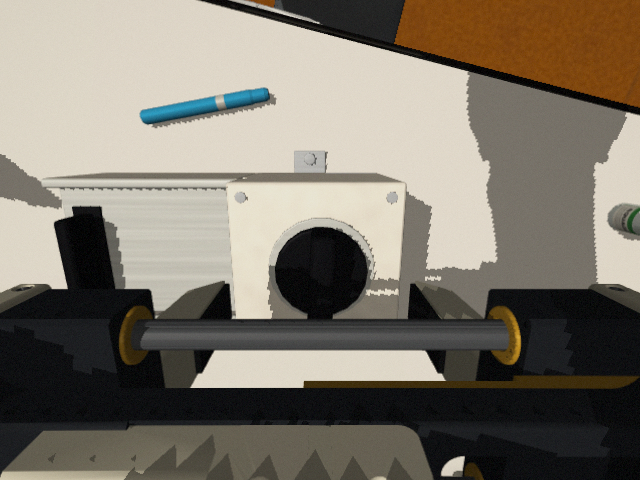

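The disc is centred at (321,272), against a predicted (320,274), and the box edges are square to the image. The alignment is good, so I'll descend and grip.

>>> {"op": "move_arm", "data": {
  "motion": [
    {"xyz": [0, 0, 1.0], "rot": [0, 0, 0], "jaw": 100},
    {"xyz": [0, 0, 1.0], "rot": [0, 0, 0], "jaw": 100},
    {"xyz": [0, 0, 1.0], "rot": [0, 0, 0], "jaw": 60},
    {"xyz": [0, 0, 0], "rot": [0, 0, 0], "jaw": 30},
    {"xyz": [0, 0, 0], "rot": [0, 0, 0], "jaw": 20},
    {"xyz": [0, 0, 0], "rot": [0, 0, 0], "jaw": 10},
    {"xyz": [0, 0, 0], "rot": [0, 0, 0], "jaw": 0},
    {"xyz": [0, 0, 0], "rot": [0, 0, 0], "jaw": 0},
    {"xyz": [0, 0, 0], "rot": [0, 0, 0], "jaw": 0},
    {"xyz": [0, 0, 0], "rot": [0, 0, 0], "jaw": 0}
  ],
  "force": 35
}}

```text
time: 6.4
tcp_pos: [0.4712, 0.0542, 0.3008]
tcp_rot: [-0.113, 0.994, -0.0, 0.0]
force: [0.3, -0.2, 0.6]
grip_width: 0.0323
grip_force: 0.0
```

```bash
cat > st.py <<'E'
from h import *
o=env.get_obs(); X=R.from_quat(o["tcp_rot"]).as_matrix()[:,0]
print("t",o["time"],"p",np.round(o["tcp_pos"],4),"yaw",round(float(np.arctan2(X[1],X[0])),4),"F",np.round(o["force"],1),"M",np.round(o["torque"],3),"w",o["grip_width"],"g",o["grip_force"],"j",np.round(o["joint_pos"],2))
E
python3 st.py
```

```text
t 6.4 p [0.4712 0.0542 0.3008] yaw -2.9144 F [ 0.3 -0.2  0.6] M [ 0.109 -0.123 -0.024] w 0.03234409918585979 g 0.0 j [ 0.76  0.6  -1.17  2.06  0.69  0.95  1.01]
```

>>> {"op": "move_arm", "data": {
  "motion": [
    {"xyz": [0, 0, 0], "rot": [0, 0, 0], "jaw": 0},
    {"xyz": [0, 0, 0], "rot": [0, 0, 0], "jaw": 0},
    {"xyz": [0, 0, 0], "rot": [0, 0, 0], "jaw": 0},
    {"xyz": [0, 0, 0], "rot": [0, 0, 0], "jaw": 0},
    {"xyz": [0, 0, 0], "rot": [0, 0, 0], "jaw": 0},
    {"xyz": [0, 0, 0], "rot": [0, 0, 0], "jaw": 0},
    {"xyz": [0, 0, 0], "rot": [0, 0, 0], "jaw": 0},
    {"xyz": [0, 0, 0], "rot": [0, 0, 0], "jaw": 0},
    {"xyz": [0, 0, 0], "rot": [0, 0, 0], "jaw": 0},
    {"xyz": [0, 0, 0], "rot": [0, 0, 0], "jaw": 0}
  ]
}}

```text
time: 7.4
tcp_pos: [0.4709, 0.055, 0.3008]
tcp_rot: [-0.114, 0.993, 0.001, -0.0]
force: [-1.4, 4.8, 1.2]
grip_width: 0.0142
grip_force: 34.8
```

```bash
python3 st.py
```

```text
t 7.4 p [0.4709 0.055  0.3008] yaw -2.9134 F [-1.4  4.8  1.2] M [1.084 0.237 0.032] w 0.014232522621229248 g 34.827226996421814 j [ 0.76  0.6  -1.18  2.06  0.69  0.95  1.01]
```

Gripped. Now I'll start turning clockwise and relieve the side load as I go.

>>> {"op": "move_arm", "data": {
  "motion": [
    {"xyz": [0, 0.1, 0], "rot": [0, 0, 0], "jaw": 0},
    {"xyz": [0, 0, 0], "rot": [0, 0, 0.02], "jaw": 0},
    {"xyz": [0, 0, 0], "rot": [0, 0, 0.02], "jaw": 0},
    {"xyz": [0, 0, 0], "rot": [0, 0, 0.02], "jaw": 0},
    {"xyz": [0, 0, 0], "rot": [0, 0, 0.02], "jaw": 0},
    {"xyz": [0, 0, 0], "rot": [0, 0, 0.02], "jaw": 0},
    {"xyz": [0, 0, 0], "rot": [0, 0, 0.02], "jaw": 0},
    {"xyz": [0, 0, 0], "rot": [0, 0, 0.02], "jaw": 0},
    {"xyz": [0, 0, 0], "rot": [0, 0, 0.02], "jaw": 0},
    {"xyz": [0, 0, 0], "rot": [0, 0, 0.02], "jaw": 0}
  ]
}}

```text
time: 8.4
tcp_pos: [0.4709, 0.0551, 0.3007]
tcp_rot: [-0.023, 1.0, -0.0, -0.0]
force: [-3.3, 2.0, 2.8]
grip_width: 0.0138
grip_force: 34.9
```

```bash
python3 st.py
```

```text
t 8.4 p [0.4709 0.0551 0.3007] yaw -3.0961 F [-3.3  2.   2.8] M [0.447 0.437 0.258] w 0.013756443838577392 g 34.91816818714142 j [ 0.74  0.57 -1.13  2.06  0.65  0.93  0.86]
```

>>> {"op": "move_arm", "data": {
  "motion": [
    {"xyz": [0, 0, 0], "rot": [0, 0, 0.008], "jaw": 0},
    {"xyz": [0, 0, 0], "rot": [0, 0, 0.008], "jaw": 0},
    {"xyz": [0, 0, 0], "rot": [0, 0, 0.008], "jaw": 0},
    {"xyz": [0, 0, 0], "rot": [0, 0, 0.008], "jaw": 0},
    {"xyz": [0, 0, 0], "rot": [0, 0, 0.008], "jaw": 0},
    {"xyz": [0, 0, 0], "rot": [0, 0, 0.008], "jaw": 0},
    {"xyz": [0, 0, 0], "rot": [0, 0, 0.008], "jaw": 0},
    {"xyz": [0, 0, 0], "rot": [0, 0, 0.008], "jaw": 0},
    {"xyz": [0, 0, 0], "rot": [0, 0, 0.008], "jaw": 0},
    {"xyz": [0, 0, 0], "rot": [0, 0, 0.008], "jaw": 0}
  ]
}}

```text
time: 9.4
tcp_pos: [0.4709, 0.0551, 0.3007]
tcp_rot: [0.017, 1.0, -0.0, -0.0]
force: [-3.8, 0.9, 5.5]
grip_width: 0.0138
grip_force: 34.9
```

```bash
python3 st.py
```

```text
t 9.4 p [0.4709 0.0551 0.3007] yaw 3.1081 F [-3.8  0.9  5.5] M [0.116 0.596 0.219] w 0.013750159695435847 g 34.87889349460602 j [ 0.73  0.56 -1.12  2.06  0.64  0.93  0.79]
```

>>> {"op": "move_arm", "data": {
  "motion": [
    {"xyz": [0, 0, 0], "rot": [0, 0, 0.008], "jaw": 0},
    {"xyz": [0, 0, 0], "rot": [0, 0, 0.008], "jaw": 0},
    {"xyz": [0, 0, 0], "rot": [0, 0, 0.008], "jaw": 0},
    {"xyz": [0, 0, 0], "rot": [0, 0, 0.008], "jaw": 0},
    {"xyz": [0, 0, 0], "rot": [0, 0, 0.008], "jaw": 0},
    {"xyz": [0, 0, 0], "rot": [0, 0, 0.008], "jaw": 0},
    {"xyz": [0, 0, 0], "rot": [0, 0, 0.008], "jaw": 0},
    {"xyz": [0, 0, 0], "rot": [0, 0, 0.008], "jaw": 0},
    {"xyz": [0, 0, 0], "rot": [0, 0, 0.008], "jaw": 0},
    {"xyz": [0, 0, 0], "rot": [0, 0, 0.008], "jaw": 0}
  ]
}}

```text
time: 10.4
tcp_pos: [0.4709, 0.055, 0.3007]
tcp_rot: [0.057, 0.998, -0.0, -0.0]
force: [-3.5, 1.2, 6.6]
grip_width: 0.0139
grip_force: 34.9
```

```bash
python3 st.py
```

```text
t 10.4 p [0.4709 0.055  0.3007] yaw 3.028 F [-3.5  1.2  6.6] M [0.065 0.59  0.231] w 0.013888978603490362 g 34.873305559158325 j [ 0.72  0.55 -1.1   2.06  0.62  0.92  0.73]
```

>>> {"op": "move_arm", "data": {
  "motion": [
    {"xyz": [0, 0, 0], "rot": [0, 0, 0.008], "jaw": 0},
    {"xyz": [0, 0, 0], "rot": [0, 0, 0.008], "jaw": 0},
    {"xyz": [0, 0, 0], "rot": [0, 0, 0.008], "jaw": 0},
    {"xyz": [0, 0, 0], "rot": [0, 0, 0.008], "jaw": 0},
    {"xyz": [0, 0, 0], "rot": [0, 0, 0.008], "jaw": 0},
    {"xyz": [0, 0, 0], "rot": [0, 0, 0.008], "jaw": 0},
    {"xyz": [0, 0, 0], "rot": [0, 0, 0.008], "jaw": 0},
    {"xyz": [0, 0, 0], "rot": [0, 0, 0.008], "jaw": 0},
    {"xyz": [0, 0, 0], "rot": [0, 0, 0.008], "jaw": 0},
    {"xyz": [0, 0, 0], "rot": [0, 0, 0.008], "jaw": 0}
  ]
}}

```text
time: 11.4
tcp_pos: [0.4709, 0.0549, 0.3007]
tcp_rot: [0.097, 0.995, -0.0, -0.0]
force: [-3.7, -0.1, 5.2]
grip_width: 0.0138
grip_force: 34.9
```

```bash
python3 st.py
```

```text
t 11.4 p [0.4709 0.0549 0.3007] yaw 2.948 F [-3.7 -0.1  5.2] M [0.042 0.646 0.134] w 0.013783488333028856 g 34.87078607082367 j [ 0.7   0.54 -1.08  2.06  0.61  0.91  0.66]
```

>>> {"op": "move_arm", "data": {
  "motion": [
    {"xyz": [0, 0, 0], "rot": [0, 0, 0.006], "jaw": 0},
    {"xyz": [0, 0, 0], "rot": [0, 0, 0.006], "jaw": 0},
    {"xyz": [0, 0, 0], "rot": [0, 0, 0.006], "jaw": 0},
    {"xyz": [0, 0, 0], "rot": [0, 0, 0.006], "jaw": 0},
    {"xyz": [0, 0, 0], "rot": [0, 0, 0.006], "jaw": 0},
    {"xyz": [0, 0, 0], "rot": [0, 0, 0.006], "jaw": 0},
    {"xyz": [0, 0, 0], "rot": [0, 0, 0.006], "jaw": 0},
    {"xyz": [0, 0, 0], "rot": [0, 0, 0.006], "jaw": 0},
    {"xyz": [0, 0, 0], "rot": [0, 0, 0], "jaw": 0},
    {"xyz": [0, 0, 0], "rot": [0, 0, 0], "jaw": 0}
  ]
}}

```text
time: 12.4
tcp_pos: [0.4709, 0.0549, 0.3007]
tcp_rot: [0.12, 0.993, -0.0, -0.0]
force: [-3.8, 0.6, 4.6]
grip_width: 0.014
grip_force: 34.9
```

```bash
python3 st.py
```

```text
t 12.4 p [0.4709 0.0549 0.3007] yaw 2.9003 F [-3.8  0.6  4.6] M [0.037 0.623 0.196] w 0.01403114643942362 g 34.885722398757935 j [ 0.7   0.53 -1.07  2.06  0.6   0.9   0.62]
```

>>> {"op": "move_arm", "data": {
  "motion": [
    {"xyz": [0, 0, 0], "rot": [0, 0, 0.008], "jaw": 0},
    {"xyz": [0, 0, 0], "rot": [0, 0, 0.008], "jaw": 0},
    {"xyz": [0, 0, 0], "rot": [0, 0, 0.008], "jaw": 0},
    {"xyz": [0, 0, 0], "rot": [0, 0, 0.008], "jaw": 0},
    {"xyz": [0, 0, 0], "rot": [0, 0, 0.008], "jaw": 0},
    {"xyz": [0, 0, 0], "rot": [0, 0, 0.008], "jaw": 0},
    {"xyz": [0, 0, 0], "rot": [0, 0, 0.008], "jaw": 0},
    {"xyz": [0, 0, 0], "rot": [0, 0, 0.008], "jaw": 0},
    {"xyz": [0, 0, 0], "rot": [0, 0, 0.008], "jaw": 0},
    {"xyz": [0, 0, 0], "rot": [0, 0, 0.008], "jaw": 0}
  ]
}}

```text
time: 13.4
tcp_pos: [0.4709, 0.0549, 0.3007]
tcp_rot: [0.16, 0.987, -0.0, -0.0]
force: [-4.2, -0.0, 6.0]
grip_width: 0.0137
grip_force: 34.9
```

```bash
python3 st.py
```

```text
t 13.4 p [0.4709 0.0549 0.3007] yaw 2.8199 F [-4.2 -0.   6. ] M [0.018 0.606 0.133] w 0.013702319421604665 g 34.85214114189148 j [ 0.68  0.52 -1.05  2.06  0.59  0.9   0.55]
```

>>> {"op": "move_arm", "data": {
  "motion": [
    {"xyz": [0, 0, 0], "rot": [0, 0, 0.008], "jaw": 0},
    {"xyz": [0, 0, 0], "rot": [0, 0, 0.008], "jaw": 0},
    {"xyz": [0, 0, 0], "rot": [0, 0, 0.008], "jaw": 0},
    {"xyz": [0, 0, 0], "rot": [0, 0, 0.008], "jaw": 0},
    {"xyz": [0, 0, 0], "rot": [0, 0, 0.008], "jaw": 0},
    {"xyz": [0, 0, 0], "rot": [0, 0, 0.008], "jaw": 0},
    {"xyz": [0, 0, 0], "rot": [0, 0, 0.008], "jaw": 0},
    {"xyz": [0, 0, 0], "rot": [0, 0, 0.008], "jaw": 0},
    {"xyz": [0, 0, 0], "rot": [0, 0, 0.008], "jaw": 0},
    {"xyz": [0, 0, 0], "rot": [0, 0, 0.008], "jaw": 0}
  ]
}}

```text
time: 14.4
tcp_pos: [0.4709, 0.0548, 0.3008]
tcp_rot: [0.2, 0.98, -0.0, -0.0]
force: [-4.1, -0.4, 5.7]
grip_width: 0.0139
grip_force: 34.8
```

```bash
python3 st.py
```

```text
t 14.4 p [0.4709 0.0548 0.3008] yaw 2.7396 F [-4.1 -0.4  5.7] M [-0.058  0.65   0.059] w 0.013864923313550609 g 34.82531189918518 j [ 0.67  0.51 -1.03  2.06  0.57  0.89  0.49]
```

>>> {"op": "move_arm", "data": {
  "motion": [
    {"xyz": [0, 0, 0], "rot": [0, 0, 0.006], "jaw": 0},
    {"xyz": [0, 0, 0], "rot": [0, 0, 0.006], "jaw": 0},
    {"xyz": [0, 0, 0], "rot": [0, 0, 0.006], "jaw": 0},
    {"xyz": [0, 0, 0], "rot": [0, 0, 0.006], "jaw": 0},
    {"xyz": [0, 0, 0], "rot": [0, 0, 0.006], "jaw": 0},
    {"xyz": [0, 0, 0], "rot": [0, 0, 0.006], "jaw": 0},
    {"xyz": [0, 0, 0], "rot": [0, 0, 0.006], "jaw": 0},
    {"xyz": [0, 0, 0], "rot": [0, 0, 0.006], "jaw": 0},
    {"xyz": [0, 0, 0], "rot": [0, 0, 0.006], "jaw": 0},
    {"xyz": [0, 0, 0], "rot": [0, 0, 0.006], "jaw": 0}
  ]
}}

```text
time: 15.4
tcp_pos: [0.4709, 0.0548, 0.3007]
tcp_rot: [0.229, 0.974, -0.001, 0.0]
force: [-3.2, -0.2, 6.2]
grip_width: 0.0139
grip_force: 35.1
```

```bash
python3 st.py
```

```text
t 15.4 p [0.4709 0.0548 0.3007] yaw 2.6805 F [-3.2 -0.2  6.2] M [-0.054  0.634  0.395] w 0.013930771537647999 g 35.07213771343231 j [ 0.66  0.5  -1.02  2.06  0.56  0.89  0.44]
```

>>> {"op": "move_arm", "data": {
  "motion": [
    {"xyz": [0, 0, 0], "rot": [0, 0, 0.006], "jaw": 0},
    {"xyz": [0, 0, 0], "rot": [0, 0, 0.006], "jaw": 0},
    {"xyz": [0, 0, 0], "rot": [0, 0, 0.006], "jaw": 0},
    {"xyz": [0, 0, 0], "rot": [0, 0, 0.006], "jaw": 0},
    {"xyz": [0, 0, 0], "rot": [0, 0, 0.006], "jaw": 0},
    {"xyz": [0, 0, 0], "rot": [0, 0, 0], "jaw": 0},
    {"xyz": [0, 0, 0], "rot": [0, 0, 0], "jaw": 0},
    {"xyz": [0, 0, 0], "rot": [0, 0, 0], "jaw": 0},
    {"xyz": [0, 0, 0], "rot": [0, 0, 0], "jaw": 0},
    {"xyz": [0, 0, 0], "rot": [0, 0, 0], "jaw": 0}
  ]
}}

```text
time: 16.4
tcp_pos: [0.4709, 0.0547, 0.3007]
tcp_rot: [0.243, 0.97, -0.001, 0.0]
force: [-3.3, -0.5, 5.6]
grip_width: 0.0139
grip_force: 35.0
```

```bash
python3 st.py
```

```text
t 16.4 p [0.4709 0.0547 0.3007] yaw 2.6504 F [-3.3 -0.5  5.6] M [-0.094  0.619  0.328] w 0.013856420544544848 g 35.03811478614807 j [ 0.66  0.5  -1.01  2.06  0.55  0.88  0.41]
```

>>> {"op": "move_arm", "data": {
  "motion": [
    {"xyz": [0, 0, 0], "rot": [0, 0, 0.006], "jaw": 0},
    {"xyz": [0, 0, 0], "rot": [0, 0, 0.006], "jaw": 0},
    {"xyz": [0, 0, 0], "rot": [0, 0, 0.006], "jaw": 0},
    {"xyz": [0, 0, 0], "rot": [0, 0, 0.006], "jaw": 0},
    {"xyz": [0, 0, 0], "rot": [0, 0, 0.006], "jaw": 0},
    {"xyz": [0, 0, 0], "rot": [0, 0, 0.006], "jaw": 0},
    {"xyz": [0, 0, 0], "rot": [0, 0, 0.006], "jaw": 0},
    {"xyz": [0, 0, 0], "rot": [0, 0, 0], "jaw": 0},
    {"xyz": [0, 0, 0], "rot": [0, 0, 0], "jaw": 0},
    {"xyz": [0, 0, 0], "rot": [0, 0, 0], "jaw": 0}
  ]
}}

```text
time: 17.4
tcp_pos: [0.4709, 0.0547, 0.3007]
tcp_rot: [0.264, 0.965, -0.001, -0.0]
force: [-3.4, -1.1, 5.9]
grip_width: 0.014
grip_force: 35.0
```

```bash
python3 st.py
```

```text
t 17.4 p [0.4709 0.0547 0.3007] yaw 2.6079 F [-3.4 -1.1  5.9] M [-0.123  0.668  0.121] w 0.013978342484732429 g 34.958871603012085 j [ 0.65  0.49 -1.    2.06  0.55  0.88  0.37]
```

>>> {"op": "move_arm", "data": {
  "motion": [
    {"xyz": [0, 0, 0], "rot": [0, 0, -0.012], "jaw": 0},
    {"xyz": [0, 0, 0], "rot": [0, 0, -0.012], "jaw": 0},
    {"xyz": [0, 0, 0], "rot": [0, 0, -0.012], "jaw": 0},
    {"xyz": [0, 0, 0], "rot": [0, 0, -0.012], "jaw": 0},
    {"xyz": [0, 0, 0], "rot": [0, 0, -0.012], "jaw": 0},
    {"xyz": [0, 0, 0], "rot": [0, 0, -0.012], "jaw": 0},
    {"xyz": [0, 0, 0], "rot": [0, 0, -0.012], "jaw": 0},
    {"xyz": [0, 0, 0], "rot": [0, 0, -0.012], "jaw": 0},
    {"xyz": [0, 0, 0], "rot": [0, 0, 0], "jaw": 0},
    {"xyz": [0, 0, 0], "rot": [0, 0, 0], "jaw": 0}
  ]
}}

```text
time: 18.4
tcp_pos: [0.471, 0.0547, 0.3008]
tcp_rot: [0.217, 0.976, -0.0, -0.0]
force: [-2.8, -0.7, 5.9]
grip_width: 0.0137
grip_force: 34.9
```

```bash
python3 st.py
```

```text
t 18.4 p [0.471  0.0547 0.3008] yaw 2.7032 F [-2.8 -0.7  5.9] M [-0.067  0.582 -0.115] w 0.01370521175199326 g 34.92563188076019 j [ 0.67  0.51 -1.02  2.06  0.56  0.89  0.46]
```

>>> {"op": "move_arm", "data": {
  "motion": [
    {"xyz": [0, 0, 0], "rot": [0, 0, -0.01], "jaw": 0},
    {"xyz": [0, 0, 0], "rot": [0, 0, -0.01], "jaw": 0},
    {"xyz": [0, 0, 0], "rot": [0, 0, -0.01], "jaw": 0},
    {"xyz": [0, 0, 0], "rot": [0, 0, -0.01], "jaw": 0},
    {"xyz": [0, 0, 0], "rot": [0, 0, -0.01], "jaw": 0},
    {"xyz": [0, 0, 0], "rot": [0, 0, 0], "jaw": 0},
    {"xyz": [0, 0, 0], "rot": [0, 0, 0], "jaw": 0},
    {"xyz": [0, 0, 0], "rot": [0, 0, 0], "jaw": 0},
    {"xyz": [0, 0, 0], "rot": [0, 0, 0], "jaw": 0},
    {"xyz": [0, 0, 0], "rot": [0, 0, 0], "jaw": 0}
  ]
}}

```text
time: 19.4
tcp_pos: [0.471, 0.0547, 0.3007]
tcp_rot: [0.194, 0.981, -0.0, -0.0]
force: [-2.2, 0.7, 4.7]
grip_width: 0.0138
grip_force: 35.1
```

```bash
python3 st.py
```

```text
t 19.4 p [0.471  0.0547 0.3007] yaw 2.7519 F [-2.2  0.7  4.7] M [ 0.087  0.623 -0.497] w 0.013812435525866822 g 35.14227211475372 j [ 0.67  0.51 -1.04  2.06  0.57  0.89  0.5 ]
```

The far wall rises at yaw about 2.67 going clockwise, and the near wall at about 2.75 coming back. So the notch centre is near 2.71. I'll return there and let go.

>>> {"op": "move_arm", "data": {
  "motion": [
    {"xyz": [0, 0, 0], "rot": [0, 0, 0.01], "jaw": 0},
    {"xyz": [0, 0, 0], "rot": [0, 0, 0.01], "jaw": 0},
    {"xyz": [0, 0, 0], "rot": [0, 0, 0.01], "jaw": 0},
    {"xyz": [0, 0, 0], "rot": [0, 0, 0.01], "jaw": 0},
    {"xyz": [0, 0, 0], "rot": [0, 0, 0], "jaw": 0},
    {"xyz": [0, 0, 0], "rot": [0, 0, 0], "jaw": 0},
    {"xyz": [0, 0, 0], "rot": [0, 0, 0], "jaw": 0},
    {"xyz": [0, 0, 0], "rot": [0, 0, 0], "jaw": 0},
    {"xyz": [0, 0, 0], "rot": [0, 0, 0], "jaw": 0},
    {"xyz": [0, 0, 0], "rot": [0, 0, 0], "jaw": 0}
  ]
}}

```text
time: 20.4
tcp_pos: [0.471, 0.0548, 0.3008]
tcp_rot: [0.212, 0.977, -0.0, -0.0]
force: [-3.3, -0.4, 5.1]
grip_width: 0.0138
grip_force: 34.9
```

```bash
python3 st.py
```

```text
t 20.4 p [0.471  0.0548 0.3008] yaw 2.7136 F [-3.3 -0.4  5.1] M [ 0.003  0.543 -0.008] w 0.013842318638602436 g 34.93798613548279 j [ 0.67  0.51 -1.03  2.06  0.57  0.89  0.46]
```

Torque is about zero, so the knob is in the notch. I'll release and rise.

>>> {"op": "move_arm", "data": {
  "motion": [
    {"xyz": [0, 0, 0], "rot": [0, 0, 0], "jaw": 60},
    {"xyz": [0, 0, 0], "rot": [0, 0, 0], "jaw": 60},
    {"xyz": [0, 0, 0], "rot": [0, 0, 0], "jaw": 60},
    {"xyz": [0, 0, 0], "rot": [0, 0, 0], "jaw": 60},
    {"xyz": [0, 0, 0], "rot": [0, 0, 0], "jaw": 60},
    {"xyz": [0, 0, -2.0], "rot": [0, 0, 0], "jaw": 60},
    {"xyz": [0, 0, -3.0], "rot": [0, 0, 0], "jaw": 60},
    {"xyz": [0, 0, -3.0], "rot": [0, 0, 0], "jaw": 60},
    {"xyz": [0, 0, -2.0], "rot": [0, 0, 0], "jaw": 60},
    {"xyz": [0, 0, 0], "rot": [0, 0, 0], "jaw": 60}
  ]
}}

```text
time: 21.4
tcp_pos: [0.472, 0.0557, 0.4032]
tcp_rot: [0.212, 0.977, 0.0, 0.002]
force: [-0.2, -0.2, 0.2]
grip_width: 0.0551
grip_force: 0.0
```

```bash
python3 st.py; python3 - <<'E'
from h import *
im,K,d,T,o=frame("wrist"); cv2.imwrite("pics/w4.png",im[:,:,::-1])
c=cv2.imread("pics/top0.png")[90:290,240:540]
cv2.imwrite("pics/topc.png",cv2.resize(c,None,fx=2.6,fy=2.6,interpolation=cv2.INTER_CUBIC))
im,K,d,T,o=frame("top")
for z in (0,.1,.2): print(z,onplane([(405,193),(378,175),(390,188),(433,150),(448,243)],z,K,d,T).round(3).tolist())
E
```

```text
t 21.4 p [0.472  0.0557 0.4032] yaw 2.7146 F [-0.2 -0.2  0.2] M [ 0.043 -0.139 -0.013] w 0.0550927575519826 g 0.0 j [ 0.82  0.36 -1.18  1.96  0.39  1.06  0.62]
0 [[0.608, -0.224, 0.0], [0.656, -0.155, 0.0], [0.621, -0.186, 0.0], [0.726, -0.302, 0.0], [0.479, -0.331, 0.0]]
0.1 [[0.583, -0.203, 0.1], [0.626, -0.14, 0.1], [0.595, -0.168, 0.1], [0.69, -0.274, 0.1], [0.465, -0.3, 0.1]]
0.2 [[0.557, -0.181, 0.2], [0.596, -0.125, 0.2], [0.568, -0.15, 0.2], [0.653, -0.245, 0.2], [0.451, -0.269, 0.2]]
```

View pics/w4.png

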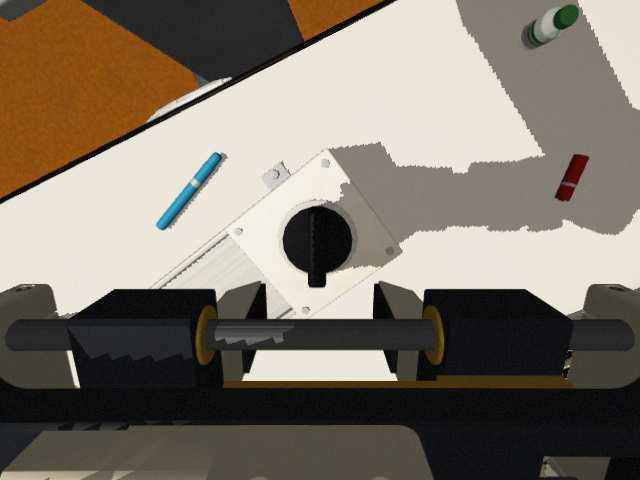

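View pics/topc.png

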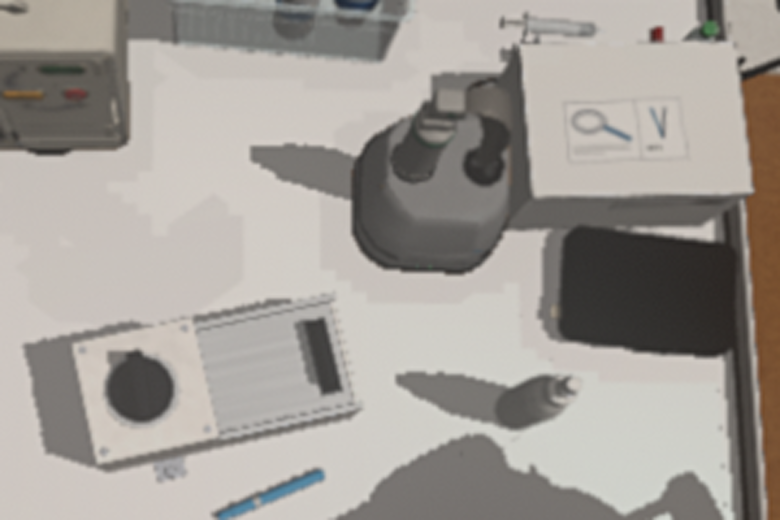

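The knob sits where it was left, with the bar at (317,245) aligned with the tool. The grey vessel's base, nearest at about (0.61,-0.20), and the spray, at about (0.46,-0.30), clear the planned push pose. I'll turn tool x along the box y and go behind the tab.

>>> {"op": "move_arm", "data": {
  "motion": [
    {"xyz": [0, 0, 0], "rot": [0, 0, 0.13], "jaw": 0},
    {"xyz": [0, 0, 0], "rot": [0, 0, 0.13], "jaw": 0},
    {"xyz": [0, 0, 0], "rot": [0, 0, 0.13], "jaw": 0},
    {"xyz": [0, 0, 0], "rot": [0, 0, 0.13], "jaw": 0},
    {"xyz": [0, 0, 0], "rot": [0, 0, 0.13], "jaw": 0},
    {"xyz": [0, 0, 0], "rot": [0, 0, 0.13], "jaw": 0},
    {"xyz": [0, 0, 0], "rot": [0, 0, 0.13], "jaw": 0},
    {"xyz": [-3, -0.3, 0], "rot": [0, 0, 0], "jaw": 0},
    {"xyz": [-3, -0.3, 0], "rot": [0, 0, 0], "jaw": 0},
    {"xyz": [-3, -0.3, 0], "rot": [0, 0, 0], "jaw": 0}
  ]
}}

```text
time: 22.5
tcp_pos: [0.4825, -0.0353, 0.3993]
tcp_rot: [0.619, 0.785, -0.001, -0.001]
force: [0.7, 0.6, 0.0]
grip_width: 0.0002
grip_force: 0.0
```

>>> {"op": "move_arm", "data": {
  "motion": [
    {"xyz": [-3, 0, 0], "rot": [0, 0, 0], "jaw": 0},
    {"xyz": [-3, 0, 0], "rot": [0, 0, 0], "jaw": 0},
    {"xyz": [-3, 0, 0], "rot": [0, 0, 0], "jaw": 0},
    {"xyz": [-2, 0, 0], "rot": [0, 0, 0], "jaw": 0},
    {"xyz": [0, 0, 0], "rot": [0, 0, 0], "jaw": 0},
    {"xyz": [0, 0, 1], "rot": [0, 0, 0], "jaw": 0},
    {"xyz": [0, 0, 2], "rot": [0, 0, 0], "jaw": 0},
    {"xyz": [0, 0, 2], "rot": [0, 0, 0], "jaw": 0},
    {"xyz": [0, 0, 2], "rot": [0, 0, 0], "jaw": 0},
    {"xyz": [0, 0, 1], "rot": [0, 0, 0], "jaw": 0}
  ]
}}

```text
time: 23.5
tcp_pos: [0.5075, -0.1394, 0.3185]
tcp_rot: [0.619, 0.786, -0.0, -0.002]
force: [0.1, 0.9, 0.1]
grip_width: 0.0002
grip_force: 0.0
```

```bash
python3 st.py; python3 - <<'E'
from h import *
im,K,d,T,o=frame("wrist"); cv2.imwrite("pics/w5.png",im[:,:,::-1])
print(tool(o,[.5096,-.1416,.262]))
E
```

```text
t 23.5 p [ 0.5075 -0.1394  0.3185] yaw 1.8078 F [0.1 0.9 0.1] M [ 0.014 -0.106 -0.003] w 0.00021018676072269115 g 0.0 j [ 0.86  0.48 -0.8   1.93  0.43  0.92  0.08]
[-0.27692586  0.16899254  5.64807298]
```

View pics/w5.png

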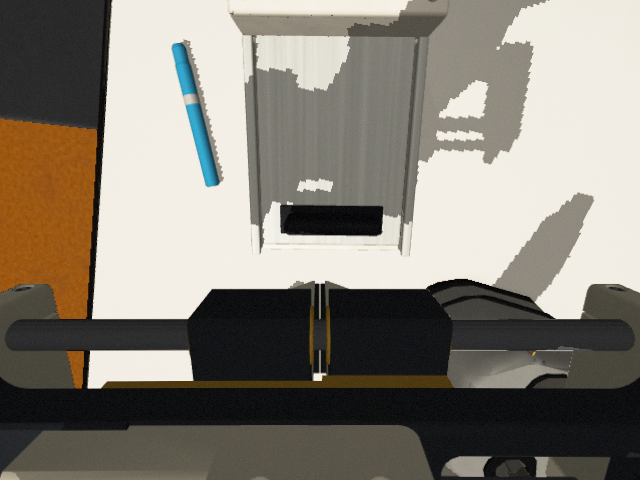

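The tab spans (282–383, 205–236), square to the tool. The fingers at x≈320 are slightly to the robot's side of its middle, as planned. I'll check the tab distance.

```bash
python3 - <<'E'
from h import *
im,K,d,T,o=frame("wrist")
for z in (.072,.101): print(z,[tool(o,p).round(2).tolist() for p in onplane([(332,206),(332,236),(332,247)],z,K,d,T)])
E
```

```text
0.072 [[3.87, 0.86, 24.59], [1.77, 0.88, 24.58], [0.98, 0.89, 24.58]]
0.101 [[4.31, 0.75, 21.69], [2.48, 0.77, 21.68], [1.79, 0.78, 21.68]]
```

>>> {"op": "move_arm", "data": {
  "motion": [
    {"xyz": [0, 0.2, 1.4], "rot": [0, 0, 0], "jaw": 0},
    {"xyz": [0, 0, 1.4], "rot": [0, 0, 0], "jaw": 0},
    {"xyz": [0, 0, 1.4], "rot": [0, 0, 0], "jaw": 0},
    {"xyz": [0, 0, 1.4], "rot": [0, 0, 0], "jaw": 0},
    {"xyz": [0, 0, 0], "rot": [0, 0, 0], "jaw": 0},
    {"xyz": [0.3, 0, 0], "rot": [0, 0, 0], "jaw": 0},
    {"xyz": [0.3, 0, 0], "rot": [0, 0, 0], "jaw": 0},
    {"xyz": [0.3, 0, 0], "rot": [0, 0, 0], "jaw": 0},
    {"xyz": [0.2, 0, 0], "rot": [0, 0, 0], "jaw": 0},
    {"xyz": [0, 0, 0], "rot": [0, 0, 0], "jaw": 0}
  ]
}}

```text
time: 24.6
tcp_pos: [0.508, -0.1299, 0.2652]
tcp_rot: [0.619, 0.785, 0.0, 0.0]
force: [0.2, -0.7, 0.5]
grip_width: 0.0004
grip_force: 0.0
```

```bash
python3 st.py
```

```text
t 24.6 p [ 0.508  -0.1299  0.2652] yaw 1.8055 F [ 0.2 -0.7  0.5] M [-0.027 -0.077 -0.003] w 0.00042880171499272234 g 0.0 j [ 0.79  0.55 -0.75  1.97  0.51  0.82 -0.  ]
```

Now a slow probing push of 6 mm.

>>> {"op": "move_arm", "data": {
  "motion": [
    {"xyz": [0.06, 0, 0], "rot": [0, 0, 0], "jaw": 0},
    {"xyz": [0.06, 0, 0], "rot": [0, 0, 0], "jaw": 0},
    {"xyz": [0.06, 0, 0], "rot": [0, 0, 0], "jaw": 0},
    {"xyz": [0.06, 0, 0], "rot": [0, 0, 0], "jaw": 0},
    {"xyz": [0.06, 0, 0], "rot": [0, 0, 0], "jaw": 0},
    {"xyz": [0.06, 0, 0], "rot": [0, 0, 0], "jaw": 0},
    {"xyz": [0.06, 0, 0], "rot": [0, 0, 0], "jaw": 0},
    {"xyz": [0.06, 0, 0], "rot": [0, 0, 0], "jaw": 0},
    {"xyz": [0.06, 0, 0], "rot": [0, 0, 0], "jaw": 0},
    {"xyz": [0.06, 0, 0], "rot": [0, 0, 0], "jaw": 0}
  ]
}}

```text
time: 25.6
tcp_pos: [0.5067, -0.125, 0.2647]
tcp_rot: [0.62, 0.785, -0.0, 0.0]
force: [1.6, -1.4, 0.2]
grip_width: -0.0
grip_force: 1.0
```

```bash
python3 st.py
```

```text
t 25.6 p [ 0.5067 -0.125   0.2647] yaw 1.8043 F [ 1.6 -1.4  0.2] M [-0.439 -0.235 -0.003] w -1.54511190988112e-05 g 1.0165449231863022 j [ 0.79  0.55 -0.75  1.97  0.51  0.81 -0.01]
```

>>> {"op": "move_arm", "data": {
  "motion": [
    {"xyz": [0.04, 0, 0], "rot": [0, 0, 0], "jaw": 0},
    {"xyz": [0.04, 0, 0], "rot": [0, 0, 0], "jaw": 0},
    {"xyz": [0.04, 0, 0], "rot": [0, 0, 0], "jaw": 0},
    {"xyz": [0.04, 0, 0], "rot": [0, 0, 0], "jaw": 0},
    {"xyz": [0.04, 0, 0], "rot": [0, 0, 0], "jaw": 0},
    {"xyz": [0.04, 0, 0], "rot": [0, 0, 0], "jaw": 0},
    {"xyz": [0.04, 0, 0], "rot": [0, 0, 0], "jaw": 0},
    {"xyz": [0.04, 0, 0], "rot": [0, 0, 0], "jaw": 0},
    {"xyz": [0.04, 0, 0], "rot": [0, 0, 0], "jaw": 0},
    {"xyz": [0.04, 0, 0], "rot": [0, 0, 0], "jaw": 0}
  ]
}}

```text
time: 26.6
tcp_pos: [0.5056, -0.1205, 0.2647]
tcp_rot: [0.62, 0.785, 0.0, 0.0]
force: [0.8, -1.6, -1.2]
grip_width: 0.0005
grip_force: 1.0
```

```bash
python3 st.py
```

```text
t 26.6 p [ 0.5056 -0.1205  0.2647] yaw 1.8048 F [ 0.8 -1.6 -1.2] M [-0.487 -0.293  0.009] w 0.0005298013824149528 g 1.0077264904975891 j [ 0.78  0.55 -0.75  1.98  0.51  0.81 -0.02]
```

>>> {"op": "move_arm", "data": {
  "motion": [
    {"xyz": [0.04, 0, 0], "rot": [0, 0, 0], "jaw": 0},
    {"xyz": [0.04, 0, 0], "rot": [0, 0, 0], "jaw": 0},
    {"xyz": [0.04, 0, 0], "rot": [0, 0, 0], "jaw": 0},
    {"xyz": [0.04, 0, 0], "rot": [0, 0, 0], "jaw": 0},
    {"xyz": [0.04, 0, 0], "rot": [0, 0, 0], "jaw": 0},
    {"xyz": [0.04, 0, 0], "rot": [0, 0, 0], "jaw": 0},
    {"xyz": [0.04, 0, 0], "rot": [0, 0, 0], "jaw": 0},
    {"xyz": [0.04, 0, 0], "rot": [0, 0, 0], "jaw": 0},
    {"xyz": [0.04, 0, 0], "rot": [0, 0, 0], "jaw": 0},
    {"xyz": [0.04, 0, 0], "rot": [0, 0, 0], "jaw": 0}
  ]
}}

```text
time: 27.6
tcp_pos: [0.5047, -0.1166, 0.2648]
tcp_rot: [0.62, 0.785, 0.0, 0.0]
force: [1.6, -0.1, -1.0]
grip_width: 0.0001
grip_force: 1.0
```

```bash
python3 st.py
```

```text
t 27.6 p [ 0.5047 -0.1166  0.2648] yaw 1.8048 F [ 1.6 -0.1 -1. ] M [-0.349 -0.367 -0.039] w 0.00013942998307439597 g 1.0074995085597038 j [ 0.78  0.54 -0.75  1.98  0.51  0.81 -0.03]
```

The shutter moves freely past the blocking range. I'll push on.

>>> {"op": "move_arm", "data": {
  "motion": [
    {"xyz": [0.4, 0, 0], "rot": [0, 0, 0], "jaw": 0},
    {"xyz": [0.45, 0, 0], "rot": [0, 0, 0], "jaw": 0},
    {"xyz": [0.45, 0, 0], "rot": [0, 0, 0], "jaw": 0},
    {"xyz": [0.45, 0, 0], "rot": [0, 0, 0], "jaw": 0},
    {"xyz": [0.45, 0, 0], "rot": [0, 0, 0], "jaw": 0},
    {"xyz": [0.45, 0, 0], "rot": [0, 0, 0], "jaw": 0},
    {"xyz": [0.45, 0, 0], "rot": [0, 0, 0], "jaw": 0},
    {"xyz": [0.45, 0, 0], "rot": [0, 0, 0], "jaw": 0},
    {"xyz": [0.45, 0, 0], "rot": [0, 0, 0], "jaw": 0},
    {"xyz": [0.4, 0, 0], "rot": [0, 0, 0], "jaw": 0}
  ]
}}

```text
time: 28.6
tcp_pos: [0.4945, -0.0734, 0.2648]
tcp_rot: [0.62, 0.785, 0.0, 0.0]
force: [1.7, -2.0, -0.1]
grip_width: 0.0004
grip_force: 1.1
```

```bash
python3 st.py
```

```text
t 28.6 p [ 0.4945 -0.0734  0.2648] yaw 1.805 F [ 1.7 -2.  -0.1] M [-0.421 -0.542 -0.05 ] w 0.0003820281270077324 g 1.0750997811555862 j [ 0.71  0.52 -0.76  2.02  0.5   0.79 -0.11]
```

>>> {"op": "move_arm", "data": {
  "motion": [
    {"xyz": [0.12, 0, 0], "rot": [0, 0, 0], "jaw": 0},
    {"xyz": [0.12, 0, 0], "rot": [0, 0, 0], "jaw": 0},
    {"xyz": [0.12, 0, 0], "rot": [0, 0, 0], "jaw": 0},
    {"xyz": [0.12, 0, 0], "rot": [0, 0, 0], "jaw": 0},
    {"xyz": [0.12, 0, 0], "rot": [0, 0, 0], "jaw": 0},
    {"xyz": [0.12, 0, 0], "rot": [0, 0, 0], "jaw": 0},
    {"xyz": [0.12, 0, 0], "rot": [0, 0, 0], "jaw": 0},
    {"xyz": [0.12, 0, 0], "rot": [0, 0, 0], "jaw": 0},
    {"xyz": [0.12, 0, 0], "rot": [0, 0, 0], "jaw": 0},
    {"xyz": [0.12, 0, 0], "rot": [0, 0, 0], "jaw": 0}
  ]
}}

```text
time: 29.6
tcp_pos: [0.4917, -0.0621, 0.2647]
tcp_rot: [0.62, 0.785, -0.0, -0.0]
force: [1.6, -1.3, 0.3]
grip_width: 0.0006
grip_force: 1.0
```

```bash
python3 st.py
```

```text
t 29.6 p [ 0.4917 -0.0621  0.2647] yaw 1.8048 F [ 1.6 -1.3  0.3] M [-0.378 -0.549 -0.059] w 0.0005664850018717596 g 1.0244044661521912 j [ 0.7   0.51 -0.77  2.03  0.5   0.79 -0.13]
```

>>> {"op": "move_arm", "data": {
  "motion": [
    {"xyz": [0.06, 0, 0], "rot": [0, 0, 0], "jaw": 0},
    {"xyz": [0.06, 0, 0], "rot": [0, 0, 0], "jaw": 0},
    {"xyz": [0.06, 0, 0], "rot": [0, 0, 0], "jaw": 0},
    {"xyz": [0.06, 0, 0], "rot": [0, 0, 0], "jaw": 0},
    {"xyz": [0.06, 0, 0], "rot": [0, 0, 0], "jaw": 0},
    {"xyz": [0.06, 0, 0], "rot": [0, 0, 0], "jaw": 0},
    {"xyz": [0.06, 0, 0], "rot": [0, 0, 0], "jaw": 0},
    {"xyz": [0.0, 0, 0], "rot": [0, 0, 0], "jaw": 0},
    {"xyz": [0.0, 0, 0], "rot": [0, 0, 0], "jaw": 0},
    {"xyz": [0.0, 0, 0], "rot": [0, 0, 0], "jaw": 0}
  ]
}}

```text
time: 30.6
tcp_pos: [0.4906, -0.058, 0.2647]
tcp_rot: [0.62, 0.785, -0.0, -0.0]
force: [1.9, -0.7, 0.9]
grip_width: 0.0002
grip_force: 0.7
```

```bash
python3 st.py
```

```text
t 30.6 p [ 0.4906 -0.058   0.2647] yaw 1.8049 F [ 1.9 -0.7  0.9] M [-0.247 -0.375 -0.064] w 0.00016792338493694766 g 0.6709830835461617 j [ 0.69  0.51 -0.77  2.04  0.5   0.78 -0.14]
```

>>> {"op": "move_arm", "data": {
  "motion": [
    {"xyz": [0.06, 0, 0], "rot": [0, 0, 0], "jaw": 0},
    {"xyz": [0.06, 0, 0], "rot": [0, 0, 0], "jaw": 0},
    {"xyz": [0.06, 0, 0], "rot": [0, 0, 0], "jaw": 0},
    {"xyz": [0.06, 0, 0], "rot": [0, 0, 0], "jaw": 0},
    {"xyz": [0.06, 0, 0], "rot": [0, 0, 0], "jaw": 0},
    {"xyz": [0.06, 0, 0], "rot": [0, 0, 0], "jaw": 0},
    {"xyz": [0.0, 0, 0], "rot": [0, 0, 0], "jaw": 0},
    {"xyz": [0.0, 0, 0], "rot": [0, 0, 0], "jaw": 0},
    {"xyz": [0.0, 0, 0], "rot": [0, 0, 0], "jaw": 0},
    {"xyz": [0.0, 0, 0], "rot": [0, 0, 0], "jaw": 0}
  ]
}}

```text
time: 31.6
tcp_pos: [0.4902, -0.0567, 0.2647]
tcp_rot: [0.621, 0.784, -0.001, 0.001]
force: [3.4, -8.1, -1.5]
grip_width: 0.0002
grip_force: 4.2
```

```bash
python3 st.py
```

```text
t 31.6 p [ 0.4902 -0.0567  0.2647] yaw 1.8027 F [ 3.4 -8.1 -1.5] M [-1.691 -0.73  -0.064] w 0.0002443801784201184 g 4.1701197065413 j [ 0.69  0.51 -0.76  2.04  0.5   0.78 -0.15]
```

The stop is reached: 8 N, with about 70 mm of travel. I'll back off and rise clear.

>>> {"op": "move_arm", "data": {
  "motion": [
    {"xyz": [-0.5, 0, 0], "rot": [0, 0, 0], "jaw": 0},
    {"xyz": [-1, 0, 0], "rot": [0, 0, 0], "jaw": 0},
    {"xyz": [-0.5, 0, -1], "rot": [0, 0, 0], "jaw": 0},
    {"xyz": [0, 0, -2], "rot": [0, 0, 0], "jaw": 0},
    {"xyz": [0, 0, -3], "rot": [0, 0, 0], "jaw": 0},
    {"xyz": [0, 0, -3], "rot": [0, 0, 0], "jaw": 0},
    {"xyz": [0, 0, -2], "rot": [0, 0, 0], "jaw": 0},
    {"xyz": [0, 0, -1], "rot": [0, 0, 0], "jaw": 0},
    {"xyz": [0, 0, 0], "rot": [0, 0, 0], "jaw": 0},
    {"xyz": [0, 0, 0], "rot": [0, 0, 0], "jaw": 0}
  ]
}}

```text
time: 32.6
tcp_pos: [0.4941, -0.0742, 0.3841]
tcp_rot: [0.62, 0.785, -0.0, -0.0]
force: [-0.5, -0.3, -0.2]
grip_width: 0.0002
grip_force: 0.0
```

```bash
python3 st.py; python3 - <<'E'
from h import *
im,K,d,T,o=frame("wrist"); cv2.imwrite("pics/w6.png",im[:,:,::-1])
E
```

```text
t 32.6 p [ 0.4941 -0.0742  0.3841] yaw 1.8047 F [-0.5 -0.3 -0.2] M [ 0.023 -0.067  0.035] w 0.00019054249727106827 g 0.0 j [ 0.84  0.34 -0.89  1.93  0.31  1.01  0.05]
```

View pics/w6.png

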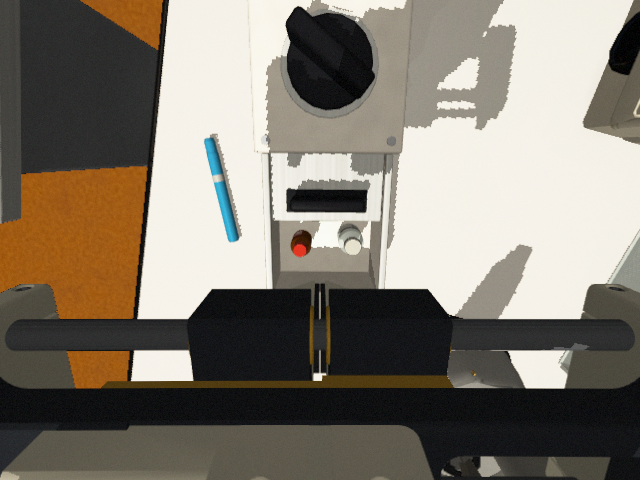

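The shutter is fully open: the tab is at (327,200) and both vials are visible and standing at (301,243) and (350,241). The arm is clear, so I'll hand in.

```bash
python3 -c "
from plant import env; print(env.sign_off())"
```

```text
the job is handed in; nothing more can be done
None
```

I unlocked the box and pushed the shutter about 70 mm to its stop at low force, left the arm clear of everything, and handed the job in at about 33 s; no verdict came back.

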